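Put the half prism away in the moist box

TASK

Lay the loose half mortar prism flat in the empty bay of the moist box's rack, beside the other half, setting it down rather than dropping it. Then lower the lid gently by its bar handle until it is fully shut, without letting it slam, and turn the wing knob clockwise to its stop so that the latch holds the lid. Leave the other half, the tin dish, the brush and the beaker where they are.

Things in the scene. Friction and masses are not known exactly. Their poses are not given: they have to be found in the camera images.
- moist_box: Fixed grey open tub 136 (x) x 198 (y) x 85 mm high, walls 4, at the bench front, yaw within 0.2. Origin: on the worktop under its middle; x to the hinged rear, y to the left seen from the robot. Inside, two white rack bars along y (at x = -22, +22), tops at z = 29, floor z = 19. Teeth 9 mm high mark two bays 47 mm wide, at y = +35 (empty) and y = -52 (other half); length of a half lies along x.
- free_bay (a point): Middle of the empty bay, on top of the rack bars: the half prism's origin belongs here. Axes as the box. Room beside a half prism there: 40 mm to the side wall, 47 mm to the other half; along x it may lie up to 24 mm off the middle.
- half_prism: Loose half mortar prism, light grey concrete-like block 40 (x) x 80 (y) x 40 (z) mm, about 0.28 kg, one end rough. Origin: middle of its underside. Starts lying flat on the deck plate left of the box, its length within 0.6 rad of world y; it changes places with the tin dish. The cube and the longer prisms farther left belong to the room.
- other_half: The other half of the same prism, same size, lying in the bay at y = -52 mm of the box, its length along the box's x. Origin: middle of its underside.
- box_lid (a joint): Lid angle: 0 = fully shut, grows as it opens, stop at 1.95 rad. Starts leaning back at 1.7 to 1.9. The stiff hinge holds the lid near upright, but below about 1.1 rad it falls shut if let go. Lid: grey frame with clear window, 144 (hinge side to front) x 212 mm, top face 8 mm over the hinge axis when shut, 0.45 kg.
- lid_hinge (a point): Point on the hinge axis in the middle of the box's rear rim, 78 mm behind the box's origin and 86 mm over it; the axis runs along this point's y (box axes).
- lid_handle (a point): Middle of the steel bar handle on the lid's front edge: round bar 10 mm thick, 70 mm straight, parallel to the hinge (point y), 34 mm clear of the lid's edge, 40 mm to +y of the lid's middle, 184 mm from the hinge axis; 85 mm over the worktop when shut. Moves and turns with the lid.
- lid_latch (a joint): Wing knob angle, clockwise seen from over the lid: 0 = free (wing parallel to the lid's front edge, yellow mark towards the handle), 1.48 = its stop, latched (wing at right angles to that edge, steel tongue under the keeper on the tub). Starts at 0 to 0.15.
- latch_grip (a point): Grip point on the knob's axis, 8 mm under the top of the black wing (50 long, 13 thick, 29 mm high, on a 28 mm disc) at the lid's front edge, 45 mm to -y of its middle, 164 mm from the hinge axis. Lid shut: 118 mm over the worktop, 24 mm over the lid's top. Wing length = point y, thickness = point x, knob axis = point z.
- tin_dish: Loose shallow round tin dish lying on the deck plate, 94 mm across x 15 mm high, origin middle of its underside. Bystander.
- oil_brush: Loose flat brush with red handle lying on the front strip of the bench, 50 x 206 x 15 mm, length along its y, origin middle of its underside. Bystander.
- beaker: Loose translucent plastic beaker standing behind the box, 72 mm across x 89 mm high, origin middle of its underside. Bystander.
There are look-alikes about, which are no part of the job. What is shaped like the half_prism but yellow is not meant.

How it is judged (in metres and radians):
On the way, in this order (a step that is already met when the one before it is completed fails the run):
1. the half prism lies flat in the empty bay, on the rack bars, let go (x of half_prism in the frame of free_bay between -0.026 and 0.026 m and y of half_prism in the frame of free_bay between -0.007 and 0.007 m and z of half_prism in the frame of free_bay below 0.004 m and angle between half_prism's own z axis and vertical below 0.08 rad and angle between the y axis of half_prism and the x axis of moist_box, either way round below 0.2 rad and contact force between half_prism and the fingers below 0.05 N), for 0.2 s.
2. the lid is shut (value of joint box_lid below 0.03 rad), for 0.2 s.
3. the wing knob is turned home and the lid still shut (value of joint lid_latch above 1.3 rad and value of joint box_lid below 0.03 rad), for 0.2 s.
At the end, for the whole second after the job is handed in: The half prism rests flat on the rack bars in the bay that was empty (within 7 mm across and 26 mm along the bay, turned less than 0.2 rad, tilted less than 0.08 rad), the lid is shut (under 0.03 rad) and the wing knob is turned to 1.3 rad or more (all of step 3 and x of half_prism in the frame of free_bay between -0.026 and 0.026 m and y of half_prism in the frame of free_bay between -0.007 and 0.007 m and z of half_prism in the frame of free_bay below 0.004 m and angle between half_prism's own z axis and vertical below 0.08 rad and angle between the y axis of half_prism and the x axis of moist_box, either way round below 0.2 rad and linear speed of half_prism below 0.02 m/s); the robot touches nothing.
It fails at once if the lid slams: it falls shut faster than 3 rad/s (velocity of joint box_lid below -3 rad/s).
It fails at once if the half prism is dropped: it moves faster than 0.7 m/s with no finger on it (linear speed of half_prism above 0.7 m/s and contact force between half_prism and the fingers below 0.05 N).
It fails at once if the other half is moved by more than 20 mm (distance of other_half from where it was at the start of the episode above 0.02 m).
It fails at once if the tin dish, the brush or the beaker is moved by more than 30 mm, or the beaker tipped (distance of any of tin_dish, oil_brush, beaker from where it was at the start of the episode above 0.03 m or angle between beaker's own z axis and vertical above 0.3 rad).
It also fails if it takes over 72 s, if anything falls off the work surface, if the arm or the gripper's body presses on something with over 40 N, if the wrist force passes 120 N, or if a joint passes its speed limit or range.

ROBOT

A 7-joint arm with a two-finger parallel gripper is mounted at the origin on a cart in front of the work surface, level with it; the furniture and walls round the work are solid. World frame = base frame: x ahead of the robot, y to its left, z up, the work surface at z = 0. Lengths are in mm, angles in rad, forces in N, time in s.
With the tool pointing down it reaches from about 400 to 875 mm from the base axis. Payload 4.4 kg.
Tool frame: the origin (TCP) lies at the very end of the fingers, on their centre line; the grasp point (between the pads) lies 19 mm behind it; z points along the fingers, y is the line along which they close (so a half turn about z gives the same grasp; the last joint's range is limited). The gripper opens to 85 mm and grips with 20 to 120 N. Pads are 22 mm wide; open, the fingers measure 114 mm over their backs; the gripper's body (76 mm by 85 mm) begins 54 mm behind the grasp point. The pads swing forward as they close: fully open they stand 13 mm farther back than shut.
Start: joints at [1.265, 0.628, 0.038, 1.517, -0.027, 0.996, -0.02], TCP at [154.408, -631.408, 231.313] pointing down, gripper open.
Joint ranges: [-3.06, 3.06], [-0.37, 2.12], [-1.25, 1.32], [0.18, 2.47], [-1.1, 4.24], [0.23, 1.98], [-2.94, 2.94]. Speed limits (rad/s): [2.57, 2.57, 3.14, 3.14, 3.14, 3.14, 3.14].

INTERFACE

Orientations are given as [roll, pitch, yaw] about the fixed x, y, z axes, in that order (R = Rz(yaw) Ry(pitch) Rx(roll)).
In Python, from cell import status, get_image, ctrl, models gives the robot as it stands.
- The arm moves only by the shell command python3 -m handwheel 'ROWS' [OPENING]. ROWS is JSON, a list of rows, each an object with "delta_pos": the shift along the world's x, y, z in cm, a list of three; "yaw": the turn about the world's z in rad. A call has 1 to 10 rows; each row shifts and turns the commanded pose from where the row before left it; what a row does not reach is not made up. A row lasts 1/12 s, in which the tool goes at most 41.7 mm and 7.16 degrees, less where a joint would pass 70% of its speed; a pose out of reach is approached as far as the arm can. A call is refused whole if a number of a shift passes 4.17 or a number of a turn 0.125, either way. A call with a gripper value outside its range is refused whole. OPENING is the opening, from -1 (shut) to 1 (fully open), set as the call begins (- or left out, the last holds). The fingers move at their own pace and stop on an object; the grip force is fixed at half the most. Time passes only in rows, so rows that do not move let the fingers close. It gives the time, the measured TCP pose, the force, the opening and the grip force at its end, in the units of the state.
- status.read_state(): the state, without advancing time (a new reading comes with each control period).
- get_image(name): name is "scene" or "side" or "wrist"; returns a dict with "color" (400x640x3 uint8, red, green, blue), "z_map" (400x640 float32, mm along the optical axis (not along the pixel's ray), 0 where there is no reading), "fx", "fy", "cx", "cy" (pixels), "position" and "rotation" of the camera in the world; the wrist camera has in their place "hand_eye" (4x4, takes a point from camera to tool coordinates, whose origin is the TCP and whose axes are the flange's). Camera axes: x right, y up, looking along -z (the intrinsics and any distortion apply to the point x, -y, -z); pixel columns grow to the right and rows downward; lengths in mm; the calibration is good to about 2 mm. A picture is of the moment at which its call begins: read the wrist's pose just before it.
- ctrl.finish_job(): hands the job in; it is judged then, once.
Trained networks look in a picture, given as the dict that the camera call returned (one of the last four; its "shot" number tells which), for a name from the list of things; names that differ only in an ending like _2 or _b are one class to them, and where a whole thing is asked for, a point or a joint stands for the part that bears it (a point fixed in the world has none). Each returns a list of dicts, best first, with "score" (0 to 1); they miss things now and then, are a little off and sometimes report something else, mostly with a low value. They report only what shows in the picture. A call takes as long as a camera call. They do not tell look-alikes from the thing itself.
- models.boxes_of(picture, name): "rect" ([left, top, right, bottom] in pixels, round what is visible of it).
The state is a dict: "clock": time; "qpos": joint angles; "qd": joint speeds; "tau": joint torques, N m; "eef_pos": TCP position; "tool_rot": TCP orientation; "force": force on the tool from outside, world axes, zero at the start; "torque": the same for the moment, N m; "width": finger opening in mm; "gripper_force": force on a finger pad.
Only numpy, scipy, OpenCV 4.12 (cv2) and the standard library are available. Lean on these libraries where they do the work, as an engineer would, in place of code of your own. Each camera call takes 0.05 s, during which the arm holds its last target. There are 200 camera calls.

## Working session

There is one attempt and no reset: what is moved stays moved. The work goes in short steps, Python scripts to look and compute and a shell command to move; the robot and the scene stay as the last step left them, time stands still between calls to the robot, and variables do not carry over. Pictures are saved under pics/ and viewed, at most 10 in all, crops included, and the job is handed in when it is done.

```bash
mkdir -p pics; ls; cat > h.py <<'E'
import numpy as np, cv2
from scipy.spatial.transform import Rotation as Rn
from cell import status, get_image, ctrl, models
def cloud(im, st=None):
    z=im["z_map"]; v,u=np.mgrid[:z.shape[0],:z.shape[1]]
    p=np.stack([(u-im["cx"])/im["fx"]*z, -(v-im["cy"])/im["fy"]*z, -z],-1)
    if "hand_eye" in im:
        H=np.array(im["hand_eye"]); p=p@H[:3,:3].T+H[:3,3]
        R=Rn.from_euler('xyz',st["tool_rot"]).as_matrix(); p=p@R.T+np.array(st["eef_pos"])
    else:
        p=p@np.array(im["rotation"]).T+np.array(im["position"])
    p[z==0]=np.nan
    return p
def save(im,n): cv2.imwrite(f"pics/{n}.png",im["color"][...,::-1])
E
python3 - <<'E'
from h import *
s=status.read_state(); print(s)
for n in("scene","side"):
    im=get_image(n); save(im,n); np.savez(n,P=cloud(im),c=im["color"])
    print(n,{k:v for k,v in im.items() if k not in("color","z_map")})
    for o in("moist_box","half_prism","other_half","lid_handle","latch_grip","tin_dish","oil_brush","beaker","box_lid"):
        print(o,[(np.round(r["rect"]).tolist(),round(r["score"],2)) for r in models.boxes_of(im,o)[:4]])
E
```

```text
pics
{'clock': 0.0, 'qpos': array([ 1.26518323,  0.62932929,  0.03842265,  1.51837435, -0.02699601,
        0.9963375 , -0.01999148]), 'qd': array([ 1.60526856e-05, -1.56382843e-04,  2.53394675e-03,  2.14008417e-03,
       -8.18308778e-04,  2.11468863e-04, -8.77939537e-04]), 'tau': array([ 2.34586387e-04, -5.63396251e+01,  1.22617677e+00, -1.93442988e+01,
        1.09600229e-02,  1.05188781e-02,  9.83730729e-06]), 'eef_pos': array([ 154.27406011, -630.76661939,  230.39764614]), 'tool_rot': array([-3.13966164e+00,  1.70419182e-05,  2.39839283e-01]), 'force': array([-0.03734178, -0.97744311, -0.21698634]), 'torque': array([ 0.02171675,  0.03196336, -0.00315729]), 'gripper_force': 0.0, 'width': 85.28227310161977}Traceback (most recent call last):
  File "<stdin>", line 4, in <module>
  File "h.py", line 11, in cloud
    p=p@np.array(im["rotation"]).T+np.array(im["position"])
      ~~~~~~~~~~~~~~~~~~~~~~~~~~~~^~~~~~~~~~~~~~~~~~~~~~~~~
ValueError: operands could not be broadcast together with shapes (400,640) (3,)
```

```bash
sed -i 's/p=p@np.array(im\["rotation"\]).T/p=p@Rn.from_euler("xyz",im["rotation"]).as_matrix().T/' h.py
python3 - <<'E'
from h import *
for n in("scene","side"):
    im=get_image(n); save(im,n)
    print(n,{k:v for k,v in im.items() if k not in("color","z_map")})
    np.savez(n,P=cloud(im),c=im["color"])
    for o in("moist_box","half_prism","other_half","lid_handle","latch_grip","tin_dish","oil_brush","beaker","box_lid"):
        print(o,[(np.round(r["rect"]).tolist(),round(r["score"],2)) for r in models.boxes_of(im,o)[:4]])
E
```

```text
scene {'fx': 394.1027044188182, 'fy': 394.1027044188182, 'cx': 319.5201181164506, 'cy': 199.77075718707115, 'position': array([157.16317977, 544.8006452 , 654.21368453]), 'rotation': array([ 0.86132098, -0.00406572, -2.31582611]), 'shot': 2}
moist_box [([345.0, 88.0, 456.0, 240.0], 0.62)]
half_prism [([245.0, 280.0, 338.0, 365.0], 0.71), ([361.0, 241.0, 384.0, 279.0], 0.7), ([212.0, 268.0, 256.0, 302.0], 0.62)]
other_half [([398.0, 166.0, 438.0, 200.0], 0.63)]
lid_handle [([344.0, 89.0, 414.0, 185.0], 0.84)]
latch_grip [([378.0, 91.0, 409.0, 107.0], 0.69)]
tin_dish [([270.0, 238.0, 312.0, 276.0], 0.74)]
oil_brush [([245.0, 282.0, 338.0, 366.0], 0.97)]
beaker [([307.0, 135.0, 332.0, 177.0], 0.7)]
box_lid [([352.0, 86.0, 414.0, 183.0], 0.77), ([382.0, 89.0, 407.0, 103.0], 0.7)]
side {'fx': 453.9709196795159, 'fy': 453.9709196795159, 'cx': 316.70627558653774, 'cy': 198.86495019976553, 'position': array([ 661.4599012 , 1072.33435437,  689.12292594]), 'rotation': array([ 1.01852467, -0.02295203,  3.10683221]), 'shot': 3}
moist_box [([290.0, 102.0, 368.0, 204.0], 0.92)]
half_prism [([351.0, 205.0, 381.0, 237.0], 0.8), ([301.0, 264.0, 334.0, 303.0], 0.66)]
other_half [([320.0, 160.0, 346.0, 174.0], 0.55)]
lid_handle [([288.0, 97.0, 320.0, 182.0], 0.69), ([234.0, 161.0, 257.0, 201.0], 0.64)]
latch_grip []
tin_dish [([300.0, 239.0, 340.0, 263.0], 0.96), ([288.0, 100.0, 318.0, 181.0], 0.45)]
oil_brush [([363.0, 250.0, 398.0, 312.0], 0.85)]
beaker [([234.0, 162.0, 260.0, 200.0], 0.56)]
box_lid [([288.0, 97.0, 318.0, 182.0], 0.77), ([320.0, 157.0, 344.0, 176.0], 0.61)]
```

View pics/scene.png

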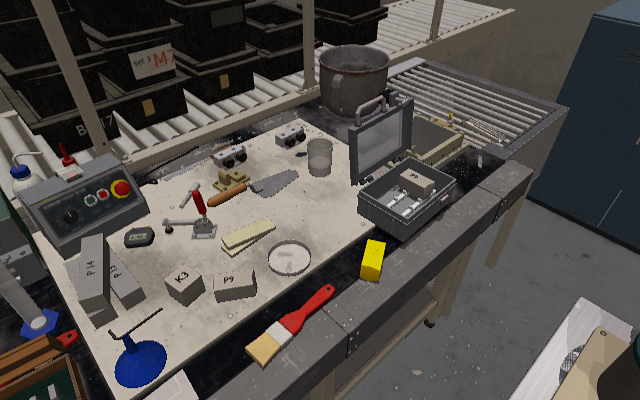

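View pics/side.png

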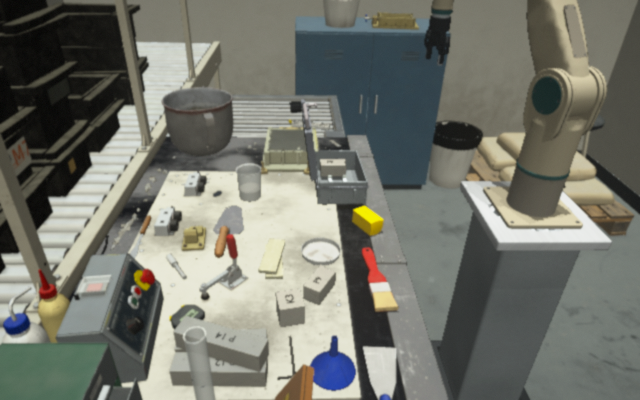

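Scene image: the loose half "P9" is at (235,286) and the other half is in the box at (416,181). The lid is upright at (383,135), the dish is at (289,258), the yellow decoy at (372,260) and the brush at (290,325). Next I'll measure geometry from the depth.

```bash
cat > m1.py <<'E'
from h import *
for n in ("scene","side"):
    d=np.load(n+".npz"); P=d["P"]; c=d["c"]
    def at(u,v): return np.round(P[v,u],0)
    if n=="scene":
        print("deck",at(330,230),at(215,320),"P9 top",at(235,280),"dish",at(289,255),"beaker",at(319,145),"brush",at(320,300), "yellow", at(370,250))
        print("handle",[at(u,v) for u,v in((370,104),(375,100),(365,106),(380,97))])
    # half prism region
    r=(209,262,262,308) if n=="scene" else (298,262,340,308)
    Q=P[r[1]:r[3],r[0]:r[2]].reshape(-1,3); Q=Q[~np.isnan(Q[:,0])]
    h=np.histogram(Q[:,2],np.arange(-10,80,4)); print(n,h[0])
    T=Q[(Q[:,2]>34)&(Q[:,2]<56)]
    print("z",np.median(T[:,2])); 
    rc=cv2.minAreaRect(T[:,:2].astype(np.float32)); print(rc, T[:,2].min(),T[:,2].max())
    # tub rim: points z 78..90
    r=(340,80,465,245) if n=="scene" else (285,100,375,207)
    Q=P[r[1]:r[3],r[0]:r[2]].reshape(-1,3); Q=Q[~np.isnan(Q[:,0])]
    T=Q[(Q[:,2]>79)&(Q[:,2]<90)]; 
    print("rim",len(T),cv2.minAreaRect(T[:,:2].astype(np.float32)),np.median(T,0))
    T=Q[(Q[:,2]>62)&(Q[:,2]<75)]; print("oh",cv2.minAreaRect(T[:,:2].astype(np.float32)),len(T))
    T=Q[(Q[:,2]>120)]; print("lid n",len(T),np.percentile(T,[1,50,99],axis=0).round())
d=np.load("scene.npz")["c"]
a=cv2.resize(d[75:250,335:470],None,fx=4,fy=3.4,interpolation=cv2.INTER_CUBIC); cv2.imwrite("pics/crop.png",a[...,::-1])
E
python3 m1.py
```

```text
deck [614.  87.   7.] [588. 408.   7.] P9 top [610. 343.  49.] dish [617. 206.   9.] beaker [825. -73.  69.] brush [485. 238.  15.] yellow [492.  89.  40.]
handle [array([639., -45., 270.]), array([640., -62., 274.]), array([638., -28., 272.]), array([641., -79., 274.])]
scene [   0    0    1  110 1126   59   58   45   58   52   67   63   71  135
  581    2    0    0    0    0    0    0]
z 46.88067264914133
((615.2647705078125, 342.389892578125), (78.18974304199219, 42.23140335083008), 58.78921127319336) 34.06361486769913 50.5911363638171
rim 864 ((702.6674194335938, -156.15591430664062), (232.6153564453125, 543.0393676757812), 69.10169219970703) [ 566.30730856 -104.09243709   84.95192637]
oh ((638.833984375, -240.531494140625), (345.50048828125, 568.0155029296875), 50.57242965698242) 1283
lid n 4010 [[ 614. -378.  121.]
 [ 639. -106.  182.]
 [ 938.   14.  274.]]
side [  0   0   0 302 635  65  69  39  54  41  41  49  49 197 290  10  73  12
   0   0   0   0]
z 46.08130796097828
((631.4779052734375, 372.54876708984375), (142.87466430664062, 41.337181091308594), 59.93025207519531) 34.01461769944149 55.994698153945706
rim 319 ((552.7763061523438, -93.97177124023438), (154.9586639404297, 206.5635223388672), 1.4702311754226685) [528.11837547 -31.94126999  83.57027698]
oh ((560.1062622070312, -198.2725067138672), (149.9481964111328, 426.71258544921875), 7.151784420013428) 609
lid n 734 [[ 614. -153.  123.]
 [ 636.   -7.  235.]
 [ 683.   19.  275.]]
```

```bash
python3 - <<'E'
from h import *
print(status.read_state()['width'])
P=np.load("scene.npz")["P"]
Q=P[80:245,340:465].reshape(-1,3);Q=Q[~np.isnan(Q[:,0])]
print(np.histogram(Q[:,2],np.arange(-8,300,8))[0])
E
```

```text
85.41207714636293
[1850 3810  880  872  577  594  636  761 2025  811  625  757  213  244
  303  295  300  295  296  277  275  196  215  200  207  209  209  198
  185   38  351   80  182  107  103   87    0    0]
```

View pics/crop.png

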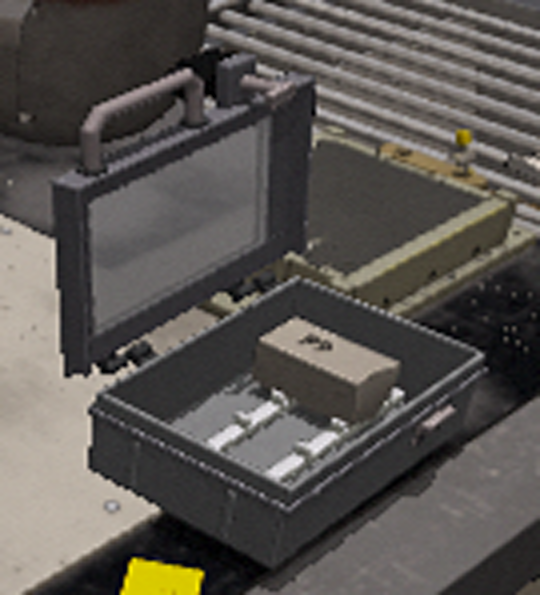

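```bash
python3 -m handwheel '[{"delta_pos":[2.2,3.8,0.8],"yaw":-0.02},{"delta_pos":[2.2,3.8,0.8],"yaw":-0.02},{"delta_pos":[2.2,3.8,0.8],"yaw":-0.02},{"delta_pos":[2.2,3.8,0.8],"yaw":-0.02},{"delta_pos":[2.2,3.8,0.8],"yaw":-0.02},{"delta_pos":[2.2,3.8,0.8],"yaw":-0.02},{"delta_pos":[2.2,3.8,0.8],"yaw":-0.02},{"delta_pos":[2.2,3.8,0.8],"yaw":-0.02},{"delta_pos":[2.2,3.8,0.8],"yaw":-0.02},{"delta_pos":[2.2,3.8,0.8],"yaw":-0.02}]'
python3 -m handwheel '[{"delta_pos":[2.2,3.8,0.8],"yaw":-0.02},{"delta_pos":[2.2,3.8,0.8],"yaw":0},{"delta_pos":[2.2,3.8,0.8],"yaw":0},{"delta_pos":[2.2,3.8,0.8],"yaw":0},{"delta_pos":[0,0,0],"yaw":0},{"delta_pos":[0,0,0],"yaw":0},{"delta_pos":[0,0,0],"yaw":0}]'
cat > w.py <<'E'
from h import *
import sys
s=status.read_state(); im=get_image("wrist"); n=sys.argv[1]; save(im,n); P=cloud(im,s); np.savez(n,P=P,c=im["color"])
print(s["eef_pos"],s["tool_rot"],im["hand_eye"])
Q=P.reshape(-1,3);Q=Q[~np.isnan(Q[:,0])]; print(np.percentile(Q,[2,50,98],axis=0))
E
python3 w.py w1
```

```text
clock: 1.88
eef_pos: [360.5, -274.9, 306.7]
tool_rot: [3.141, -0.001, 0.039]
force: [1.0, 0.5, 0.4]
width: 85.5
gripper_force: 0.0
clock: 2.47
eef_pos: [441.5, -135.2, 335.8]
tool_rot: [3.141, 0.0, 0.02]
force: [0.2, -0.4, 0.2]
width: 85.1
gripper_force: 0.0
[ 441.53892054 -135.22844986  335.80721583] [3.14092611e+00 4.72984563e-04 1.99247336e-02] [[-2.90743160e-04  9.62220030e-01  2.72272896e-01  6.97521924e+01]
 [ 9.99999872e-01  3.92502318e-04 -3.19276984e-04  6.69753917e-02]
 [-4.14082451e-04  2.72272769e-01 -9.62220021e-01 -1.42481966e+02]
 [ 0.00000000e+00  0.00000000e+00  0.00000000e+00  1.00000000e+00]]
[[-5.58555032e+02 -1.48510946e+03 -8.54016993e+02]
 [ 4.52621487e+02 -1.28627951e+02 -4.03027691e-01]
 [ 6.41405279e+02  1.21094876e+03  4.27355811e+02]]
```

View pics/w1.png

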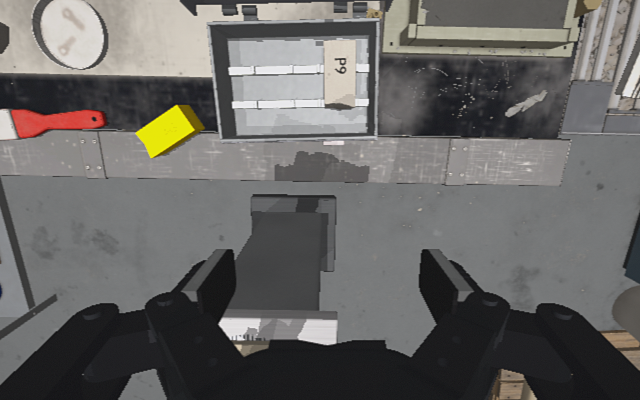

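Wrist view: the whole box is visible, with rim corners at about (208,20), (382,18), (378,138) and (218,140). The other half is at (340,72), the yellow block at (170,130), the brush at left and the dish at (70,28). Next I'll fit the rim and the racks.

```bash
cat > m2.py <<'E'
from h import *
d=np.load("w1.npz"); P=d["P"]
Q=P[8:145,200:390].reshape(-1,3);Q=Q[~np.isnan(Q[:,0])]
print(np.histogram(Q[:,2],np.arange(-8,110,6)))
T=Q[(Q[:,2]>78)&(Q[:,2]<92)&(Q[:,0]<640)]
rc=cv2.minAreaRect(T[:,:2].astype(np.float32)); print("rim",rc,len(T),np.median(T[:,2]))
T=Q[(Q[:,2]>64)&(Q[:,2]<74)&(Q[:,1]<-110)&(Q[:,1]>-180)]
print("oh",cv2.minAreaRect(T[:,:2].astype(np.float32)),len(T))
print(np.percentile(T,[3,50,97],axis=0))
# robust box edges: left/right wall via tops
T=Q[(Q[:,2]>78)&(Q[:,2]<92)&(Q[:,0]<640)]
c=np.array(rc[0])
for k in range(3):
  fr=T[(T[:,0]<c[0]-55)]; print("front",np.polyfit(fr[:,1],fr[:,0],1),len(fr),np.percentile(fr[:,0],[3,50,97]))
  m=abs(T[:,0]-c[0])<55
  for sgn in(-1,1):
    sd=T[m&(sgn*(T[:,1]-c[1])>88)]; print("side",sgn,np.polyfit(sd[:,0],sd[:,1],1),np.median(sd[:,1]),len(sd))
  break
S=np.load("scene.npz")["P"][80:190,340:425].reshape(-1,3);S=S[~np.isnan(S[:,0])]
S=S[(S[:,0]>590)&(S[:,0]<680)&(S[:,1]>-205)&(S[:,1]<30)&(S[:,2]>105)]
print("frame",np.percentile(S[S[:,2]<225],[2,50,98],axis=0).round(1))
for z in range(100,290,10):
  k=S[abs(S[:,2]-z)<5]; 
  if len(k):print(z,len(k),np.percentile(k[:,0],[5,50,95]).round(),np.percentile(k[:,1],[2,50,98]).round())
E
python3 m2.py
```

```text
(array([ 239, 2492, 1976,  287, 9508,  697, 1573,  590,  483,  459,  485,
        577, 2563,  790,  566, 2325,  264,    0,   10]), array([ -8,  -2,   4,  10,  16,  22,  28,  34,  40,  46,  52,  58,  64,
        70,  76,  82,  88,  94, 100, 106]))
rim ((550.331298828125, -95.79361724853516), (148.29940795898438, 198.2288360595703), 2.1498730182647705) 2966 84.43525350355426
oh ((541.2877807617188, -144.8817138671875), (68.95893096923828, 141.8230438232422), 89.77753448486328) 2344
[[ 478.36020393 -168.56610035   66.07081609]
 [ 560.05024621 -149.16016702   68.58508165]
 [ 610.24732459 -128.98821949   71.53523092]]
front [-2.36913069e-02  4.77691733e+02] 650 [473.95785636 479.1086961  492.09944167]
side -1 [ 3.86925565e-02 -2.13698452e+02] -192.3454518502139 397
side 1 [  0.02879223 -15.70765146] 0.30918950822263014 504
frame [[ 618.  -196.3  107.6]
 [ 635.7  -88.9  166.6]
 [ 645.2   13.9  220.8]]
110 244 [616. 628. 633.] [-198.  -90.   13.]
120 228 [620. 630. 634.] [-197.  -91.   13.]
130 231 [619. 632. 635.] [-196.  -87.   13.]
140 238 [622. 633. 637.] [-196.  -93.   13.]
150 240 [621. 634. 638.] [-196.  -93.   14.]
160 239 [621. 635. 640.] [-197.  -87.   14.]
170 252 [625. 637. 641.] [-196.  -91.   13.]
180 258 [626. 638. 642.] [-196.  -87.   14.]
190 267 [626. 640. 643.] [-196.  -91.   14.]
200 259 [628. 641. 645.] [-195.  -85.   14.]
210 248 [630. 642. 646.] [-196.  -93.   14.]
220 218 [628. 641. 646.] [-196.  -76.   14.]
230 71 [626. 635. 648.] [-197.   -1.   15.]
240 365 [628. 637. 649.] [-191.  -74.   13.]
250 164 [611. 642. 677.] [-152. -126.   -4.]
260 144 [612. 642. 666.] [-152. -127.   -4.]
270 157 [638. 641. 647.] [-141.  -49.   -7.]
280 19 [640. 643. 646.] [-87. -63. -29.]
```

```bash
cat > m3.py <<'E'
from h import *
d=np.load("w1.npz"); P=d["P"];C=d["c"]
Q=P[8:145,200:390].reshape(-1,3);K=C[8:145,200:390].reshape(-1,3).astype(float).mean(1)
m=~np.isnan(Q[:,0]);Q=Q[m];K=K[m]
ya=0.03; c0=np.array([546,-96.]); R=np.array([[np.cos(ya),np.sin(ya)],[-np.sin(ya),np.cos(ya)]])
L=(Q[:,:2]-c0)@R.T; z=Q[:,2]
for y in range(-80,81,20):
  b=abs(L[:,1]-y)<5
  k=b&(z>79)&(z<90); x=L[k,0]
  f=x[x<-50]; r=x[x>50]; fl=L[b&(z>14)&(z<24),0]
  bars=L[b&(z>25)&(z<33)&(K>170)&(abs(L[:,0])<45),0]
  print(y,"front",np.percentile(f,[5,50,95]).round(1) if len(f) else 0,"rear",np.percentile(r,[5,50,95]).round(1) if len(r) else 0,"floor",fl.min().round(1),fl.max().round(1),"bars",bars[bars<0].mean().round(1),bars[bars>0].mean().round(1))
for x in range(-50,51,20):
  k=(abs(L[:,0]-x)<5)&(z>79)&(z<90); y=L[k,1]
  print(x,np.percentile(y[y<0],[5,50,95]).round(1),np.percentile(y[y>0],[5,50,95]).round(1))
k=(z>64)&(z<73)&(abs(L[:,0])<52)&(L[:,1]<-20)&(L[:,1]>-85)
print("oh",np.percentile(L[k],[1,50,99],axis=0).round(1))
# teeth
k=(z>33)&(z<40)&(abs(L[:,0])<40)&(L[:,1]>-20)&(abs(L[:,1])<85)
print("teeth y",np.histogram(L[k,1],np.arange(-20,85,3)))
S=np.load("scene.npz")["P"][80:115,350:400].reshape(-1,3);S=S[(S[:,2]>262)&(S[:,0]<650)]
E
python3 m3.py
```

```text
-80 front [-67.8 -66.5 -65.3] rear [63.  68.2 73.3] floor -64.5 63.2 bars -23.1 21.3
-60 front [-68.8 -66.9 -65.1] rear [62.7 65.3 74. ] floor -64.3 63.1 bars nan nan
-40 front [-68.5 -67.3 -65.9] rear [62.6 63.8 65.6] floor -65.5 62.8 bars nan nan
-20 front [-68.4 -67.1 -65.9] rear [62.3 63.8 66.2] floor -65.3 62.7 bars -23.9 20.7
0 front [-69.4 -67.5 -65.8] rear [62.1 63.2 65. ] floor -65.1 62.5 bars -23.8 20.2
20 front [-69.2 -67.9 -66.1] rear [61.9 63.3 65.3] floor -66.2 62.3 bars -23.9 19.9
40 front [-69.  -67.7 -66.5] rear [61.6 66.3 74.6] floor -66.1 62.2 bars -24.5 20.0
60 front [-70.1 -67.6 -66.4] rear [61.5 64.8 75.4] floor -65.9 62.2 bars -24.6 19.7
80 front [-69.9 -68.5 -67.2] rear [61.3 63.7 73.4] floor -66.8 61.7 bars -24.2 19.4
-50 [-98.9 -97.  -95.4] [94.3 95.6 97.8]
-30 [-98.3 -96.8 -95.2] [94.4 95.6 97.8]
-10 [-98.9 -96.8 -95.2] [94.6 95.8 98.2]
10 [-98.1 -96.2 -94.9] [94.7 95.7 98.2]
30 [-98.5 -96.2 -94.8] [95.1 96.2 98.4]
50 [-97.9 -96.3 -94.4] [95.3 96.6 98.8]
oh [[-27.7 -72.9]
 [ 11.5 -53.7]
 [ 47.2 -34.1]]
teeth y (array([ 0,  0,  0,  0,  0,  0,  0,  0,  0, 34, 15,  0,  0,  0,  0,  0,  0,
        0,  0,  0,  0,  0,  0,  0,  0,  1, 39, 13,  0,  0,  0,  0,  0,  0]), array([-20, -17, -14, -11,  -8,  -5,  -2,   1,   4,   7,  10,  13,  16,
        19,  22,  25,  28,  31,  34,  37,  40,  43,  46,  49,  52,  55,
        58,  61,  64,  67,  70,  73,  76,  79,  82]))m3.py:12: RuntimeWarning: Mean of empty slice.
  print(y,"front",np.percentile(f,[5,50,95]).round(1) if len(f) else 0,"rear",np.percentile(r,[5,50,95]).round(1) if len(r) else 0,"floor",fl.min().round(1),fl.max().round(1),"bars",bars[bars<0].mean().round(1),bars[bars>0].mean().round(1))
  ret = ret.dtype.type(ret / rcount)
```

```bash
python3 -m handwheel '[{"delta_pos":[0.9,2.4,-0.7],"yaw":0.125},{"delta_pos":[0.9,2.4,-0.7],"yaw":0.125},{"delta_pos":[0.9,2.4,-0.7],"yaw":0.125},{"delta_pos":[0.9,2.4,-0.7],"yaw":0.125},{"delta_pos":[0.9,2.4,-0.7],"yaw":0.125},{"delta_pos":[0.9,2.4,-0.7],"yaw":0.125},{"delta_pos":[0.9,2.4,-0.7],"yaw":0.125},{"delta_pos":[0.9,2.4,-0.7],"yaw":0.125},{"delta_pos":[0.9,2.4,-0.7],"yaw":0.125},{"delta_pos":[0.9,2.4,-0.7],"yaw":0.125}]'
python3 -m handwheel '[{"delta_pos":[0.9,2.4,-0.7],"yaw":0.125},{"delta_pos":[0.9,2.4,-0.7],"yaw":0.125},{"delta_pos":[0.9,2.4,-0.7],"yaw":0.125},{"delta_pos":[0.9,2.4,-0.7],"yaw":0.125},{"delta_pos":[0.9,2.4,-0.7],"yaw":0.125},{"delta_pos":[0.9,2.4,-0.7],"yaw":0.125},{"delta_pos":[0.9,2.4,-0.7],"yaw":0.125},{"delta_pos":[0.9,2.4,-0.7],"yaw":0.125},{"delta_pos":[0.9,2.4,-0.7],"yaw":0.125},{"delta_pos":[0.6,2.1,-0.6],"yaw":0.125}]'
python3 -m handwheel '[{"delta_pos":[0,0,0],"yaw":0.125},{"delta_pos":[0,0,0],"yaw":0.125},{"delta_pos":[0,0,0],"yaw":0.125},{"delta_pos":[0,0,0],"yaw":0.125},{"delta_pos":[0,0,0],"yaw":0.125},{"delta_pos":[0,0,0],"yaw":0.125},{"delta_pos":[0,0,0],"yaw":0.125},{"delta_pos":[0,0,0],"yaw":0.125},{"delta_pos":[0,0,0],"yaw":0.125},{"delta_pos":[0,0,0],"yaw":0.125}]'
python3 -m handwheel '[{"delta_pos":[0,0,0],"yaw":0.125},{"delta_pos":[0,0,0],"yaw":0.125},{"delta_pos":[0,0,0],"yaw":0.125},{"delta_pos":[0,0,0],"yaw":0.0},{"delta_pos":[0,0,0],"yaw":0.0},{"delta_pos":[0,0,0],"yaw":0.0}]'
python3 w.py w2 | head -1
cat > m4.py <<'E'
from h import *
P=np.load("w2.npz")["P"]; Q=P.reshape(-1,3); Q=Q[~np.isnan(Q[:,0])]
Q=Q[(np.hypot(Q[:,0]-612,Q[:,1]-343)<52)]
print(np.histogram(Q[:,2],np.arange(-8,80,4)))
for lo,hi in((40,54),(30,54)):
  T=Q[(Q[:,2]>lo)&(Q[:,2]<hi)]; print(len(T),np.median(T[:,2]),cv2.minAreaRect(T[:,:2].astype(np.float32)))
E
python3 m4.py
```

```text
clock: 3.35
eef_pos: [532.4, 103.8, 265.2]
tool_rot: [-3.141, 0.001, 1.272]
force: [0.5, -0.4, -0.2]
width: 85.1
gripper_force: 0.0
clock: 4.18
eef_pos: [620.6, 340.7, 195.4]
tool_rot: [-3.14, 0.001, 2.522]
force: [0.4, 0.4, 0.7]
width: 85.5
gripper_force: 0.0
clock: 5.02
eef_pos: [620.1, 339.2, 195.9]
tool_rot: [-3.14, -0.002, -2.511]
force: [-0.3, -0.2, 0.1]
width: 85.2
gripper_force: 0.0
clock: 5.52
eef_pos: [619.5, 340.8, 196.3]
tool_rot: [-3.141, -0.001, -2.143]
force: [0.1, -0.1, 0.5]
width: 85.2
gripper_force: 0.0
[619.50804078 340.7826355  196.33772313] [-3.14123805e+00 -1.13191269e-03 -2.14315599e+00] [[-2.90624507e-04  9.62547638e-01  2.71112448e-01  6.84307437e+01]
(array([   0,    0,   45, 3765,    5,    6,    6,   11,   24,   48,   50,
         59,  111, 2974,    0,    0,    0,    0,    0,    0,    0]), array([-8, -4,  0,  4,  8, 12, 16, 20, 24, 28, 32, 36, 40, 44, 48, 52, 56,
       60, 64, 68, 72, 76]))
3085 45.47436013759528 ((615.0165405273438, 342.9268798828125), (78.59860229492188, 39.7542839050293), 59.650901794433594)
3217 45.43738751516065 ((614.8906860351562, 342.7120666503906), (79.09634399414062, 39.7542839050293), 59.650901794433594)
```

```bash
python3 - <<'E'
from h import *
a=1.041;u=np.array([np.cos(a),np.sin(a)]);n=np.array([-u[1],u[0]])
for f in("w2","scene","side"):
  Q=np.load(f+".npz")["P"].reshape(-1,3); Q=Q[~np.isnan(Q[:,0])]
  L=(Q[:,:2]-[615,342.8])
  A=L@u;B=L@n
  k=(abs(A)<55)&(abs(B)<80)&(Q[:,2]>14)&(Q[:,2]<130)&((abs(B)>24))
  print(f,k.sum(), [ (A[k&(B*s>0)].min().round(),A[k&(B*s>0)].max().round(),abs(B[k&(B*s>0)]).min().round(), Q[k&(B*s>0),2].max().round()) for s in(1,-1) if (k&(B*s>0)).any()])
E
python3 -m handwheel '[{"delta_pos":[-0.45,0.2,-2],"yaw":0.042},{"delta_pos":[0,0,-3],"yaw":0},{"delta_pos":[0,0,-3],"yaw":0},{"delta_pos":[0,0,-2],"yaw":0},{"delta_pos":[0,0,0],"yaw":0},{"delta_pos":[0,0,0],"yaw":0}]'
```

```text
w2 0 []
scene 0 []
side 0 []
clock: 6.07
eef_pos: [614.1, 343.8, 96.2]
tool_rot: [3.141, -0.002, -2.098]
force: [-0.1, 1.0, 1.4]
width: 85.3
gripper_force: 0.0
```

```bash
python3 -m handwheel '[{"delta_pos":[0.1,-0.1,-2],"yaw":0},{"delta_pos":[0,0,-2],"yaw":0},{"delta_pos":[0,0,-2],"yaw":0},{"delta_pos":[0,0,-1],"yaw":0},{"delta_pos":[0,0,-0.9],"yaw":0},{"delta_pos":[0,0,0],"yaw":0},{"delta_pos":[0,0,0],"yaw":0}]'
python3 -m handwheel '[{"delta_pos":[0,0,0],"yaw":0},{"delta_pos":[0,0,0],"yaw":0},{"delta_pos":[0,0,0],"yaw":0},{"delta_pos":[0,0,0],"yaw":0},{"delta_pos":[0,0,0],"yaw":0},{"delta_pos":[0,0,0],"yaw":0},{"delta_pos":[0,0,0],"yaw":0},{"delta_pos":[0,0,0],"yaw":0}]' -1
```

```text
clock: 6.65
eef_pos: [615.5, 343.7, 18.3]
tool_rot: [3.141, 0.001, -2.097]
force: [0.0, -0.3, -0.0]
width: 85.4
gripper_force: 0.0
clock: 7.32
eef_pos: [615.8, 343.8, 18.8]
tool_rot: [-3.141, 0.001, -2.097]
force: [-0.4, -0.2, 5.3]
width: 38.7
gripper_force: 63.0
```

```bash
python3 -m handwheel '[{"delta_pos":[0,0,1],"yaw":0},{"delta_pos":[0,0,2],"yaw":0},{"delta_pos":[0,0,2.5],"yaw":0},{"delta_pos":[0,0,2.5],"yaw":0},{"delta_pos":[0,0,2.5],"yaw":0},{"delta_pos":[0,0,2.5],"yaw":0},{"delta_pos":[-0.7,-2,0],"yaw":0},{"delta_pos":[-0.7,-2.5,0],"yaw":0},{"delta_pos":[-0.7,-2.5,0],"yaw":-0.1},{"delta_pos":[-0.7,-2.5,0],"yaw":-0.1}]'
python3 -m handwheel '[{"delta_pos":[-0.7,-2.5,0],"yaw":-0.1},{"delta_pos":[-0.7,-2.5,0],"yaw":-0.1},{"delta_pos":[-0.7,-2.5,0],"yaw":-0.1},{"delta_pos":[-0.7,-2.5,0],"yaw":-0.1},{"delta_pos":[-0.7,-2.5,0],"yaw":-0.1},{"delta_pos":[-0.7,-2.5,0],"yaw":-0.1},{"delta_pos":[-0.7,-2.5,0],"yaw":-0.1},{"delta_pos":[-0.7,-2.5,0],"yaw":-0.1},{"delta_pos":[-0.7,-2.5,0],"yaw":0},{"delta_pos":[-0.7,-2.5,0],"yaw":0}]'
python3 -m handwheel '[{"delta_pos":[-0.1,-2.5,0],"yaw":0},{"delta_pos":[0,-2.3,0],"yaw":0},{"delta_pos":[0,-1.5,0],"yaw":0},{"delta_pos":[0,0,0],"yaw":0},{"delta_pos":[0,0,0],"yaw":0},{"delta_pos":[0,0,0],"yaw":0}]'
python3 w.py w3 |head -1
```

```text
clock: 8.15
eef_pos: [586.7, 247.1, 149.0]
tool_rot: [-3.141, -0.0, -2.3]
force: [0.6, -0.2, -1.8]
width: 38.6
gripper_force: 62.2
clock: 8.98
eef_pos: [517.0, -2.8, 149.2]
tool_rot: [-3.14, 0.001, -3.096]
force: [0.4, -0.4, -2.5]
width: 38.9
gripper_force: 62.1
clock: 9.48
eef_pos: [516.7, -63.6, 148.7]
tool_rot: [3.141, 0.001, -3.095]
force: [-1.0, 0.5, -2.3]
width: 38.7
gripper_force: 62.2
[516.65697366 -63.57553667 148.72810603] [ 3.14088734e+00  1.18141025e-03 -3.09533534e+00] [[-2.90858818e-04  9.62523570e-01  2.71197884e-01  6.79881467e+01]
```

View pics/w3.png

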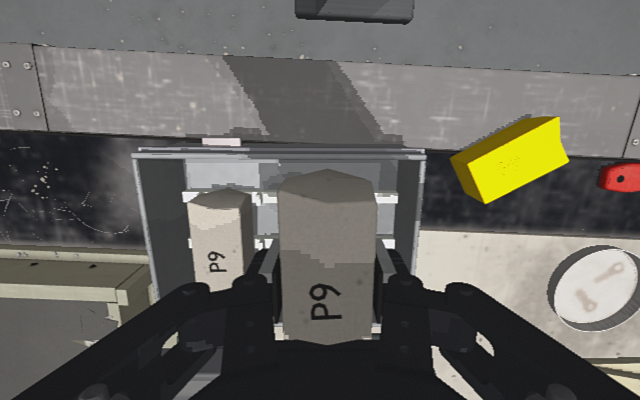

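The prism is held level over the bay: prism at (327,260), other half at (220,250), box walls at x≈150 and 410. I'll check the lateral alignment in this same image.

```bash
python3 - <<'E'
from h import *
P=np.load("w3.npz")["P"]; Q=P[120:340,125:440].reshape(-1,3); Q=Q[~np.isnan(Q[:,0])]
ya=.042; L=(Q[:,:2]-[544.1,-96.5])@np.array([[np.cos(ya),-np.sin(ya)],[np.sin(ya),np.cos(ya)]]);z=Q[:,2]
k=(z>79)&(z<90)&(abs(L[:,0])<60)
for s in(-1,1): print("wall",s,np.percentile(L[k&(L[:,1]*s>85),1],[5,50,95]).round(1))
k=(z>79)&(z<90)&(L[:,0]<-50)&(abs(L[:,1])<90); print("front",np.percentile(L[k,0],[5,50,95]).round(1))
k=(z>168)&(z<182)&(abs(L[:,1]-35)<30); print("prism top",np.percentile(L[k],[1,50,99],axis=0).round(1),np.median(z[k]))
print(cv2.minAreaRect(L[k].astype(np.float32)))
k=(z>64)&(z<74)&(L[:,1]<-20)&(L[:,1]>-85)&(abs(L[:,0])<55); print("oh",np.percentile(L[k],[1,50,99],axis=0).round(1))
k=(z>33)&(z<40)&(abs(L[:,0])<40)&(L[:,1]>-20)&(abs(L[:,1])<85); print("teeth",np.histogram(L[k,1],np.arange(-20,85,5)))
E
```

```text
wall -1 [-96.7 -94.  -93.1]
wall 1 [96.3 97.5 99.8]
front [-67.8 -66.2 -64. ]
prism top [[-64.4  10.9]
 [-34.9  33.7]
 [  2.5  58.8]] 175.44139169137668
((-28.90449333190918, 34.72616195678711), (59.74118423461914, 70.59130096435547), 84.48949432373047)
oh [[-27.7 -71.1]
 [  4.3 -52.4]
 [ 43.5 -32.2]]
teeth (array([0, 0, 0, 0, 0, 0, 0, 0, 0, 0, 0, 0, 0, 0, 0, 0, 0, 0, 0, 0]), array([-20, -15, -10,  -5,   0,   5,  10,  15,  20,  25,  30,  35,  40,
        45,  50,  55,  60,  65,  70,  75,  80]))
```

```bash
python3 -m handwheel '[{"delta_pos":[0.9,0.15,0],"yaw":0},{"delta_pos":[0.9,0.1,-1],"yaw":0},{"delta_pos":[0,0,-2],"yaw":0},{"delta_pos":[0,0,-2],"yaw":0},{"delta_pos":[0,0,-2],"yaw":0},{"delta_pos":[0,0,-1.5],"yaw":0},{"delta_pos":[0,0,-1],"yaw":0},{"delta_pos":[0,0,0],"yaw":0},{"delta_pos":[0,0,0],"yaw":0}]'
python3 -m handwheel '[{"delta_pos":[0,0,-0.3],"yaw":0},{"delta_pos":[0,0,-0.3],"yaw":0},{"delta_pos":[0,0,-0.1],"yaw":0},{"delta_pos":[0,0,0],"yaw":0},{"delta_pos":[0,0,0],"yaw":0}]'
```

```text
clock: 10.28
eef_pos: [534.9, -61.4, 52.4]
tool_rot: [3.141, -0.0, -3.095]
force: [0.7, 0.3, -2.7]
width: 38.8
gripper_force: 62.1
clock: 10.7
eef_pos: [534.6, -62.4, 46.2]
tool_rot: [-3.141, 0.0, -3.097]
force: [-0.7, 0.2, -2.1]
width: 38.6
gripper_force: 62.1
```

```bash
python3 -m handwheel '[{"delta_pos":[0,0.05,-0.1],"yaw":0},{"delta_pos":[0,0,-0.1],"yaw":0},{"delta_pos":[0,0,-0.1],"yaw":0},{"delta_pos":[0,0,0],"yaw":0},{"delta_pos":[0,0,0],"yaw":0}]'
python3 -m handwheel '[{"delta_pos":[0,0,-0.1],"yaw":0},{"delta_pos":[0,0,0],"yaw":0},{"delta_pos":[0,0,0],"yaw":0}]'
```

```text
clock: 11.12
eef_pos: [534.4, -61.7, 42.8]
tool_rot: [-3.142, -0.0, -3.096]
force: [0.2, 0.4, -2.3]
width: 38.6
gripper_force: 62.1
clock: 11.37
eef_pos: [534.4, -61.7, 41.8]
tool_rot: [-3.142, -0.0, -3.096]
force: [0.2, -0.5, -2.4]
width: 38.6
gripper_force: 62.4
```

```bash
python3 -m handwheel '[{"delta_pos":[0,0,-0.1],"yaw":0},{"delta_pos":[0,0,0],"yaw":0},{"delta_pos":[0,0,0],"yaw":0}]'
python3 -m handwheel '[{"delta_pos":[0,0,-0.1],"yaw":0},{"delta_pos":[0,0,0],"yaw":0},{"delta_pos":[0,0,0],"yaw":0}]'
```

```text
clock: 11.62
eef_pos: [534.4, -61.8, 41.8]
tool_rot: [-3.141, 0.0, -3.096]
force: [-2.7, -0.0, 6.0]
width: 38.6
gripper_force: 63.3
clock: 11.87
eef_pos: [534.4, -61.7, 41.7]
tool_rot: [-3.14, 0.001, -3.096]
force: [-5.1, -2.0, 15.6]
width: 38.9
gripper_force: 64.5
```

```bash
python3 -m handwheel '[{"delta_pos":[0,0,0.1],"yaw":0},{"delta_pos":[0,0,0],"yaw":0},{"delta_pos":[0,0,0],"yaw":0},{"delta_pos":[0,0,0],"yaw":0},{"delta_pos":[0,0,0],"yaw":0}]' 0.4
python3 -m handwheel '[{"delta_pos":[0,0,1],"yaw":0},{"delta_pos":[0,0,2],"yaw":0},{"delta_pos":[0,0,2.5],"yaw":0},{"delta_pos":[0,0,3],"yaw":0},{"delta_pos":[-1,0,3],"yaw":0},{"delta_pos":[-2,0,3],"yaw":0},{"delta_pos":[-3,0,3],"yaw":0},{"delta_pos":[-2,0,3],"yaw":0},{"delta_pos":[0,0,0],"yaw":0},{"delta_pos":[0,0,0],"yaw":0}]'
python3 w.py w4|head -1
python3 - <<'E'
from h import *
P=np.load("w4.npz")["P"]; Q=P.reshape(-1,3); Q=Q[~np.isnan(Q[:,0])]
ya=.042; L=(Q[:,:2]-[544.1,-96.5])@np.array([[np.cos(ya),-np.sin(ya)],[np.sin(ya),np.cos(ya)]]);z=Q[:,2]
for y0,n in((35,"half"),(-52,"other")):
  k=(z>62)&(z<75)&(abs(L[:,1]-y0)<30)&(abs(L[:,0])<58); print(n,k.sum(),np.percentile(L[k],[1,50,99],axis=0).round(1),np.percentile(z[k],[5,50,95]),cv2.minAreaRect(L[k].astype(np.float32)))
k=(z>79)&(z<90)&(abs(L[:,0])<60)
for s in(-1,1): print("wall",s,np.percentile(L[k&(L[:,1]*s>85)&(L[:,1]*s<105),1],[5,50,95]).round(1))
E
```

```text
clock: 12.28
eef_pos: [534.4, -61.7, 40.7]
tool_rot: [3.141, -0.0, -3.097]
force: [-0.2, 0.0, -0.7]
width: 60.1
gripper_force: 0.0
clock: 13.12
eef_pos: [455.1, -62.1, 247.2]
tool_rot: [-3.139, 0.003, -3.097]
force: [0.6, -1.3, -0.3]
width: 60.0
gripper_force: 0.0
[455.13827119 -62.13666677 247.19598352] [-3.13921285  0.00318598 -3.09673209] [[-2.88293481e-04  9.62523660e-01  2.71197569e-01  6.79882319e+01]
half 2199 [[-46.1  16. ]
 [-10.   35.3]
 [ 29.1  54.7]] [66.88788156 68.46276436 69.62026267] ((-8.910215377807617, 35.75154495239258), (39.65018081665039, 78.00617980957031), 89.31375122070312)
other 672 [[-29.3 -71.2]
 [-18.6 -56.1]
 [ 46.5 -31.9]] [63.12723239 68.13584178 69.44869555] ((9.204708099365234, -51.9959831237793), (39.97301483154297, 78.26226043701172), 89.43009185791016)
wall -1 [-96.6 -94.1 -93.1]
wall 1 [ 96.4  97.8 100. ]
```

View pics/w4.png

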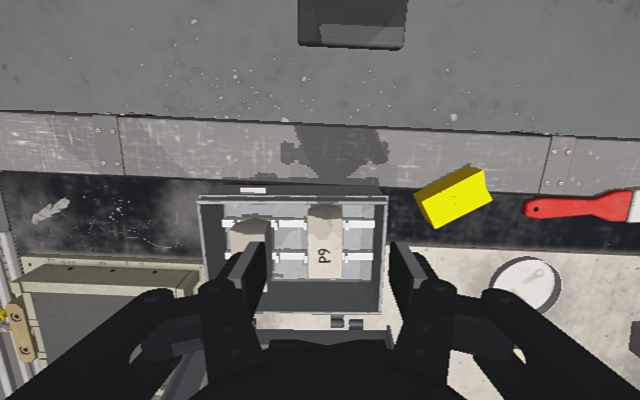

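Prism is flat in the bay at (325,240): top at z≈68.5, about 9 mm off along the bay and about 1 mm across. Now the lid handle: I'll go above it, turn the gripper and measure.

```bash
python3 -m handwheel '[{"delta_pos":[0,0,2],"yaw":-0.121},{"delta_pos":[0,0,2],"yaw":-0.121},{"delta_pos":[0,0,2],"yaw":-0.121},{"delta_pos":[0,0,2],"yaw":-0.121},{"delta_pos":[0,0,2],"yaw":-0.121},{"delta_pos":[0,0,2.3],"yaw":-0.121},{"delta_pos":[0,0,0],"yaw":-0.121},{"delta_pos":[2,0.1,0],"yaw":-0.121},{"delta_pos":[2,0.1,0],"yaw":-0.121},{"delta_pos":[2,0.1,0],"yaw":-0.121}]'
python3 -m handwheel '[{"delta_pos":[2,0.2,0],"yaw":-0.121},{"delta_pos":[2,0.2,0],"yaw":-0.121},{"delta_pos":[2,0.2,0],"yaw":-0.121},{"delta_pos":[2,0.1,0],"yaw":0},{"delta_pos":[2,0,0],"yaw":0},{"delta_pos":[1,0,0],"yaw":0},{"delta_pos":[0,0,0],"yaw":0},{"delta_pos":[0,0,0],"yaw":0},{"delta_pos":[0,0,0],"yaw":0}]'
python3 w.py w5|head -1
cat > m5.py <<'E'
from h import *
import sys
d=np.load(sys.argv[1]+".npz");P=d["P"]; Q=P.reshape(-1,3); Q=Q[~np.isnan(Q[:,0])]
H=Q[(Q[:,2]>257)&(Q[:,2]<300)&(Q[:,0]>610)&(Q[:,0]<690)&(Q[:,1]>-110)&(Q[:,1]<0)]
print(len(H),np.percentile(H,[2,50,98],axis=0).round(1))
H=H[H[:,2]>np.median(H[:,2])-6]
p=np.polyfit(H[:,1]+52,H[:,0],1);print("bar x at y=-52",p, "z top",np.percentile(H[:,2],[50,90]))
S=Q[(Q[:,0]>600)&(Q[:,0]<700)&(Q[:,1]>-220)&(Q[:,1]<40)]
for z in range(190,300,8):
  k=S[abs(S[:,2]-z)<4]
  if len(k)>5: print(z,len(k),np.percentile(k[:,0],[5,50,95]).round(),np.percentile(k[:,1],[2,50,98]).round())
E
python3 m5.py w5
```

```text
clock: 14.0
eef_pos: [516.0, -59.1, 367.2]
tool_rot: [-3.14, -0.001, 1.97]
force: [-0.0, 0.2, 0.2]
width: 60.0
gripper_force: 0.0
clock: 14.75
eef_pos: [624.3, -51.6, 367.3]
tool_rot: [-3.139, -0.0, 1.614]
force: [0.3, 0.5, -0.8]
width: 59.7
gripper_force: 0.0
[624.33789377 -51.5829001  367.33531917] [-3.13940342e+00 -1.72451441e-04  1.61431866e+00] [[-2.92158643e-04  9.62261714e-01  2.72125538e-01  6.87813788e+01]
1355 [[638.  -94.1 261.8]
 [643.5 -45.1 272.2]
 [649.3  -5.4 274.4]]
bar x at y=-52 [-4.01859870e-02  6.43995159e+02] z top [272.4096484  273.74057782]
190 29 [621. 632. 636.] [-196. -194.   13.]
198 27 [622. 632. 635.] [-196. -194.   14.]
206 23 [624. 633. 635.] [-196. -194.   13.]
214 33 [625. 634. 641.] [-196.   11.   15.]
222 18 [626. 633. 635.] [-196.  -91.   14.]
230 333 [631. 644. 653.] [-196.  -92.   13.]
238 2480 [630. 637. 648.] [-192.  -74.   11.]
246 600 [636. 671. 684.] [-142. -117.   -8.]
254 1607 [615. 664. 683.] [-157. -135.  -91.]
262 551 [637. 648. 658.] [-147. -132.   -5.]
270 1170 [639. 644. 649.] [-91. -47.  -9.]
278 75 [641. 644. 647.] [-84. -44. -15.]
```

View pics/w5.png

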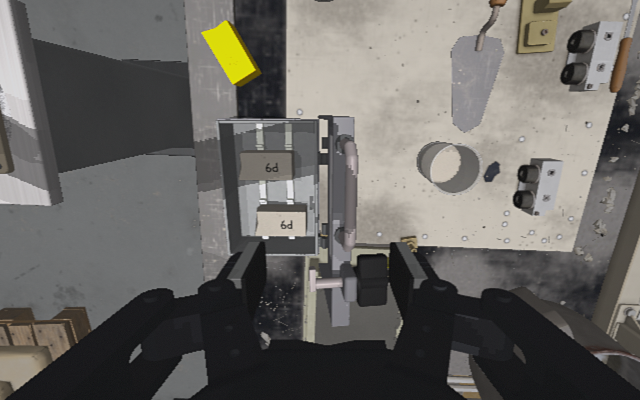

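Looking down, the bar handle runs from (350,150) to (350,240). The knob is at (370,278), clear of the fingers once centred on the bar. Descending.

```bash
python3 -m handwheel '[{"delta_pos":[1,0.1,0],"yaw":0},{"delta_pos":[0.97,0,-1],"yaw":0},{"delta_pos":[0,0,-2],"yaw":0},{"delta_pos":[0,0,-2],"yaw":0},{"delta_pos":[0,0,-2],"yaw":0},{"delta_pos":[0,0,-2],"yaw":0},{"delta_pos":[0,0,-1.5],"yaw":0},{"delta_pos":[0,0,-1.1],"yaw":0},{"delta_pos":[0,0,0],"yaw":0},{"delta_pos":[0,0,0],"yaw":0}]'
python3 -m handwheel '[{"delta_pos":[0,0,0],"yaw":0},{"delta_pos":[0,0,0],"yaw":0},{"delta_pos":[0,0,0],"yaw":0},{"delta_pos":[0,0,0],"yaw":0},{"delta_pos":[0,0,0],"yaw":0},{"delta_pos":[0,0,0],"yaw":0},{"delta_pos":[0,0,0],"yaw":0},{"delta_pos":[0,0,0],"yaw":0}]' -1
```

```text
clock: 15.63
eef_pos: [644.5, -50.8, 252.0]
tool_rot: [-3.141, -0.0, 1.614]
force: [-0.6, 0.5, 1.1]
width: 59.7
gripper_force: 0.0
clock: 16.3
eef_pos: [645.2, -50.7, 253.1]
tool_rot: [3.14, 0.0, 1.614]
force: [0.2, -1.2, 5.7]
width: 8.0
gripper_force: 58.9
```

```bash
python3 -c "
import numpy as np
t=np.linspace(1.698,0,25);p=np.c_[-18.4*np.cos(t)*.999,-18.4*np.cos(t)*.042,18.4*np.sin(t)]
for k in range(0,25):
  print(k,round(t[k],3),p[k].round(2)+[62.07+.05,0,8.6], np.diff(p.round(2),axis=0)[k].round(2) if k<24 else '')"
```

```text
0 1.698 [64.45  0.1  26.85] [-1.29 -0.06  0.12]
1 1.627 [6.316e+01 4.000e-02 2.697e+01] [-1.3  -0.05  0.03]
2 1.556 [ 6.186e+01 -1.000e-02  2.700e+01] [-1.3  -0.06 -0.07]
3 1.486 [60.56 -0.07 26.93] [-1.29 -0.05 -0.15]
4 1.415 [59.27 -0.12 26.78] [-1.28 -0.05 -0.25]
5 1.344 [57.99 -0.17 26.53] [-1.25 -0.06 -0.34]
6 1.273 [56.74 -0.23 26.19] [-1.23 -0.05 -0.42]
7 1.203 [55.51 -0.28 25.77] [-1.2  -0.05 -0.51]
8 1.132 [54.31 -0.33 25.26] [-1.16 -0.05 -0.6 ]
9 1.061 [53.15 -0.38 24.66] [-1.11 -0.04 -0.67]
10 0.99 [52.04 -0.42 23.99] [-1.06 -0.05 -0.75]
11 0.92 [50.98 -0.47 23.24] [-1.01 -0.04 -0.83]
12 0.849 [49.97 -0.51 22.41] [-0.94 -0.04 -0.89]
13 0.778 [49.03 -0.55 21.52] [-0.88 -0.04 -0.96]
14 0.708 [48.15 -0.59 20.56] [-0.81 -0.03 -1.02]
15 0.637 [47.34 -0.62 19.54] [-0.74 -0.03 -1.07]
16 0.566 [46.6  -0.65 18.47] [-0.65 -0.03 -1.13]
17 0.495 [45.95 -0.68 17.34] [-0.58 -0.02 -1.16]
18 0.425 [45.37 -0.7  16.18] [-0.49 -0.02 -1.21]
19 0.354 [44.88 -0.72 14.97] [-0.41 -0.02 -1.23]
20 0.283 [44.47 -0.74 13.74] [-0.32 -0.02 -1.26]
21 0.212 [44.15 -0.76 12.48] [-0.23 -0.01 -1.29]
22 0.142 [43.92 -0.77 11.19] [-0.14  0.   -1.29]
23 0.071 [43.78 -0.77  9.9 ] [-0.04  0.   -1.3 ]
24 0.0 [43.74 -0.77  8.6 ]
```

```bash
python3 -m handwheel '[{"delta_pos":[-1.29,-0.06,0.12],"yaw":0},{"delta_pos":[-1.3,-0.05,0.03],"yaw":0},{"delta_pos":[-1.3,-0.06,-0.07],"yaw":0},{"delta_pos":[-1.29,-0.05,-0.15],"yaw":0},{"delta_pos":[0,0,0],"yaw":0}]'
```

```text
clock: 16.72
eef_pos: [591.8, -52.8, 252.6]
tool_rot: [3.141, 0.0, 1.614]
force: [-2.6, 1.1, 7.3]
width: 7.6
gripper_force: 61.9
```

```bash
python3 -m handwheel '[{"delta_pos":[-1.28,-0.05,-0.25],"yaw":0},{"delta_pos":[-1.25,-0.06,-0.34],"yaw":0},{"delta_pos":[-1.23,-0.05,-0.42],"yaw":0},{"delta_pos":[-1.2,-0.05,-0.51],"yaw":0},{"delta_pos":[-1.16,-0.05,-0.6],"yaw":0},{"delta_pos":[-1.11,-0.04,-0.67],"yaw":0},{"delta_pos":[0,0,0],"yaw":0}]'
```

```text
clock: 17.3
eef_pos: [517.6, -55.9, 222.5]
tool_rot: [-3.137, -0.0, 1.614]
force: [-3.1, 1.7, -1.2]
width: 7.5
gripper_force: 62.9
```

```bash
python3 -m handwheel '[{"delta_pos":[-1.06,-0.05,-0.75],"yaw":0},{"delta_pos":[-1.01,-0.04,-0.83],"yaw":0},{"delta_pos":[-0.94,-0.04,-0.89],"yaw":0},{"delta_pos":[-0.88,-0.04,-0.96],"yaw":0},{"delta_pos":[-0.81,-0.03,-1.02],"yaw":0},{"delta_pos":[-0.74,-0.03,-1.07],"yaw":0},{"delta_pos":[-0.65,-0.03,-1.13],"yaw":0},{"delta_pos":[0,0,0],"yaw":0}]'
```

```text
clock: 17.97
eef_pos: [458.5, -58.3, 155.7]
tool_rot: [-3.139, -0.001, 1.614]
force: [-0.9, 1.5, -1.5]
width: 7.6
gripper_force: 65.6
```

```bash
python3 -m handwheel '[{"delta_pos":[-0.58,-0.02,-1.16],"yaw":0},{"delta_pos":[-0.49,-0.02,-1.21],"yaw":0},{"delta_pos":[-0.41,-0.02,-1.23],"yaw":0},{"delta_pos":[-0.32,-0.02,-1.26],"yaw":0},{"delta_pos":[-0.23,-0.01,-1.29],"yaw":0},{"delta_pos":[0,0,0],"yaw":0},{"delta_pos":[0,0,0],"yaw":0}]'
```

```text
clock: 18.55
eef_pos: [438.2, -59.2, 95.2]
tool_rot: [-3.137, -0.0, 1.614]
force: [-3.5, 1.8, -3.6]
width: 7.6
gripper_force: 66.3
```

```bash
python3 -m handwheel '[{"delta_pos":[-0.08,0,-0.65],"yaw":0},{"delta_pos":[-0.06,0,-0.65],"yaw":0},{"delta_pos":[-0.03,0,-0.5],"yaw":0},{"delta_pos":[-0.01,0,-0.4],"yaw":0},{"delta_pos":[0,0,0],"yaw":0},{"delta_pos":[0,0,0],"yaw":0}]'
python3 -m handwheel '[{"delta_pos":[0,0,-0.2],"yaw":0},{"delta_pos":[0,0,-0.2],"yaw":0},{"delta_pos":[0,0,0],"yaw":0},{"delta_pos":[0,0,0],"yaw":0}]'
```

```text
clock: 19.05
eef_pos: [436.3, -59.3, 73.9]
tool_rot: [-3.139, 0.0, 1.614]
force: [-5.2, 2.9, -1.7]
width: 7.8
gripper_force: 66.5
clock: 19.38
eef_pos: [436.2, -59.3, 70.0]
tool_rot: [-3.139, 0.0, 1.614]
force: [-5.8, 3.0, -2.2]
width: 7.8
gripper_force: 66.5
```

```bash
python3 -m handwheel '[{"delta_pos":[0,0,-0.2],"yaw":0},{"delta_pos":[0,0,0],"yaw":0},{"delta_pos":[0,0,0],"yaw":0}]'
python3 -m handwheel '[{"delta_pos":[0,0,-0.2],"yaw":0},{"delta_pos":[0,0,0],"yaw":0},{"delta_pos":[0,0,0],"yaw":0}]'
```

```text
clock: 19.63
eef_pos: [436.2, -59.3, 68.1]
tool_rot: [-3.139, 0.0, 1.614]
force: [-6.6, 3.9, -1.4]
width: 7.6
gripper_force: 66.7
clock: 19.88
eef_pos: [436.2, -59.3, 66.1]
tool_rot: [-3.139, 0.0, 1.614]
force: [-6.4, 2.2, -1.9]
width: 7.6
gripper_force: 66.8
```

```bash
python3 -m handwheel '[{"delta_pos":[0,0,-0.2],"yaw":0},{"delta_pos":[0,0,0],"yaw":0},{"delta_pos":[0,0,0],"yaw":0}]'
python3 -m handwheel '[{"delta_pos":[0,0,-0.2],"yaw":0},{"delta_pos":[0,0,0],"yaw":0},{"delta_pos":[0,0,0],"yaw":0}]'
python3 - <<'E'
from h import *
for n in("scene",):
    im=get_image(n); save(im,"s2"); P=cloud(im); np.savez("s2",P=P,c=im["color"])
Q=P[120:240,330:480].reshape(-1,3);Q=Q[(Q[:,2]>80)&(Q[:,2]<106)&(Q[:,0]>470)&(Q[:,0]<625)&(Q[:,1]>-200)&(Q[:,1]<15)]
k=Q
for x in range(480,630,20):
  t=k[abs(k[:,0]-x)<10]; print(x,len(t),np.percentile(t[:,2],[10,50,90]).round(1))
E
```

```text
clock: 20.13
eef_pos: [436.1, -59.4, 65.2]
tool_rot: [-3.139, 0.002, 1.614]
force: [-9.2, 3.6, 15.0]
width: 7.8
gripper_force: 69.6
clock: 20.38
eef_pos: [436.1, -59.4, 64.9]
tool_rot: [-3.14, 0.003, 1.615]
force: [-12.9, 3.1, 40.6]
width: 7.9
gripper_force: 72.1
480 302 [85.1 94.9 96.4]
500 292 [90.5 95.  97. ]
520 327 [91.2 94.7 96.3]
540 417 [92.8 94.6 96.3]
560 515 [92.9 94.8 96.3]
580 495 [92.9 94.8 96.5]
600 499 [93.6 95.9 98.5]
620 175 [92.9 95.9 98.9]
```

View pics/s2.png

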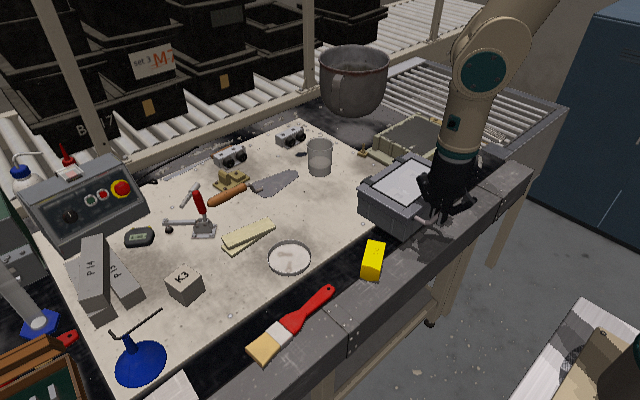

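Scene shows the lid shut and level (top z≈95), the fingers still on the bar at (440,195), and the bystanders in place. I'll release and look at the knob.

```bash
python3 -m handwheel '[{"delta_pos":[0,0,0.3],"yaw":0},{"delta_pos":[0,0,0],"yaw":0},{"delta_pos":[0,0,0],"yaw":0},{"delta_pos":[0,0,0],"yaw":0}]' -0.43
python3 -m handwheel '[{"delta_pos":[0,0,1],"yaw":0},{"delta_pos":[0,0,2],"yaw":0},{"delta_pos":[0,0,3],"yaw":0},{"delta_pos":[0,0,3],"yaw":0},{"delta_pos":[0.4,-1.6,2],"yaw":0},{"delta_pos":[0.6,-2,2],"yaw":0},{"delta_pos":[0.7,-2.5,2],"yaw":0},{"delta_pos":[0.7,-2.4,1.5],"yaw":0},{"delta_pos":[0,0,0],"yaw":0},{"delta_pos":[0,0,0],"yaw":0}]'
python3 -m handwheel '[{"delta_pos":[0,0,0],"yaw":0},{"delta_pos":[0,0,0],"yaw":0}]'  0.2
python3 w.py w6|head -1
python3 - <<'E'
from h import *
P=np.load("w6.npz")["P"]; Q=P.reshape(-1,3); Q=Q[(abs(Q[:,0]-460)<40)&(abs(Q[:,1]+145)<45)&(Q[:,2]>80)&(Q[:,2]<150)]
print(np.histogram(Q[:,2],np.arange(80,150,4)))
T=Q[Q[:,2]>119]; print(len(T),np.median(T,0),cv2.minAreaRect(T[:,:2].astype(np.float32)))
E
```

```text
clock: 20.77
eef_pos: [438.9, -59.8, 65.1]
tool_rot: [3.14, 0.0, 1.613]
force: [0.1, 0.4, -0.1]
width: 24.4
gripper_force: 0.0
clock: 21.6
eef_pos: [462.3, -146.2, 230.1]
tool_rot: [3.14, 0.0, 1.61]
force: [-0.6, 0.1, 0.0]
width: 24.2
gripper_force: 0.0
clock: 21.77
eef_pos: [460.9, -143.3, 229.1]
tool_rot: [-3.14, -0.001, 1.615]
force: [0.1, -0.1, 0.0]
width: 47.5
gripper_force: 0.0
[ 460.92435711 -143.3454665   229.05023167] [-3.13998648e+00 -1.03648791e-03  1.61539245e+00] [[-2.92375118e-04  9.62261828e-01  2.72125134e-01  6.87802349e+01]
(array([  11,   39,  264, 2590,  343,   11,   14,   17,   13,   17,   79,
        850,    1,    0,    0,    0,    0]), array([ 80,  84,  88,  92,  96, 100, 104, 108, 112, 116, 120, 124, 128,
       132, 136, 140, 144, 148]))
934 [ 460.59129879 -142.01939357  125.63548715] ((460.64385986328125, -143.14642333984375), (16.68413543701172, 49.1004753112793), 1.816462755203247)
```

View pics/w6.png

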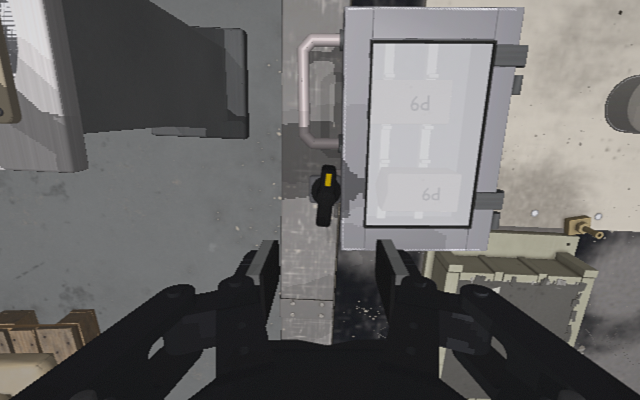

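Wrist view: lid shut, and through its window both P9 halves lie on the rack. The wing is at (327,195), parallel to the front edge, with the yellow mark towards the handle. Gripping it now.

```bash
python3 -m handwheel '[{"delta_pos":[0,0,-2],"yaw":0},{"delta_pos":[0,0,-3],"yaw":0},{"delta_pos":[0,0,-3],"yaw":0},{"delta_pos":[0,0,-2],"yaw":0},{"delta_pos":[0,0,-1.5],"yaw":0},{"delta_pos":[0,0,-1.2],"yaw":0},{"delta_pos":[0,0,0],"yaw":0},{"delta_pos":[0,0,0],"yaw":0}]'
python3 -m handwheel '[{"delta_pos":[0,0,0],"yaw":0},{"delta_pos":[0,0,0],"yaw":0},{"delta_pos":[0,0,0],"yaw":0},{"delta_pos":[0,0,0],"yaw":0},{"delta_pos":[0,0,0],"yaw":0},{"delta_pos":[0,0,0],"yaw":0}]' -1
```

```text
clock: 22.48
eef_pos: [461.1, -143.3, 102.2]
tool_rot: [-3.14, -0.001, 1.616]
force: [0.2, -0.3, 0.4]
width: 51.0
gripper_force: 0.0
clock: 22.98
eef_pos: [459.6, -145.1, 103.5]
tool_rot: [-3.138, 0.001, 1.613]
force: [-4.2, 0.3, 6.8]
width: 11.5
gripper_force: 59.7
```

```bash
python3 -m handwheel '[{"delta_pos":[0,0,0],"yaw":-0.1},{"delta_pos":[0,0,0],"yaw":-0.1},{"delta_pos":[0,0,0],"yaw":-0.1},{"delta_pos":[0,0,0],"yaw":-0.1},{"delta_pos":[0,0,0],"yaw":-0.1},{"delta_pos":[0,0,0],"yaw":-0.1},{"delta_pos":[0,0,0],"yaw":-0.1},{"delta_pos":[0,0,0],"yaw":0},{"delta_pos":[0,0,0],"yaw":0}]'
```

```text
clock: 23.73
eef_pos: [458.8, -144.8, 103.5]
tool_rot: [-3.139, 0.004, 0.913]
force: [-6.3, -0.1, 8.8]
width: 11.6
gripper_force: 59.9
```

```bash
python3 -m handwheel '[{"delta_pos":[0,0,0],"yaw":-0.1},{"delta_pos":[0,0,0],"yaw":-0.1},{"delta_pos":[0,0,0],"yaw":-0.1},{"delta_pos":[0,0,0],"yaw":-0.1},{"delta_pos":[0,0,0],"yaw":-0.1},{"delta_pos":[0,0,0],"yaw":-0.1},{"delta_pos":[0,0,0],"yaw":-0.1},{"delta_pos":[0,0,0],"yaw":0},{"delta_pos":[0,0,0],"yaw":0}]'
python3 -m handwheel '[{"delta_pos":[0,0,0],"yaw":-0.05},{"delta_pos":[0,0,0],"yaw":-0.03},{"delta_pos":[0,0,0],"yaw":0},{"delta_pos":[0,0,0],"yaw":0}]'
python3 -c "
from cell import status
s=status.read_state();print(s['torque'],s['tool_rot'])"
```

```text
clock: 24.48
eef_pos: [458.3, -144.0, 103.4]
tool_rot: [-3.14, 0.005, 0.213]
force: [-6.7, 1.2, 9.2]
width: 12.0
gripper_force: 60.1
clock: 24.82
eef_pos: [458.3, -143.9, 103.5]
tool_rot: [-3.14, 0.005, 0.134]
force: [-6.6, 0.9, 10.0]
width: 11.5
gripper_force: 60.1
[0.32478194 1.48534858 0.06207511] [-3.14003332  0.00547492  0.13381406]
```

Turned 1.48; release, rise and check.

```bash
python3 -m handwheel '[{"delta_pos":[0,0,0],"yaw":0},{"delta_pos":[0,0,0],"yaw":0},{"delta_pos":[0,0,0],"yaw":0},{"delta_pos":[0,0,0],"yaw":0}]' -0.1
python3 -m handwheel '[{"delta_pos":[0,0,1],"yaw":0},{"delta_pos":[0,0,2],"yaw":0},{"delta_pos":[0,0,3],"yaw":0},{"delta_pos":[0,0,3],"yaw":0},{"delta_pos":[-0.5,0,3],"yaw":0},{"delta_pos":[-1,0,2],"yaw":0},{"delta_pos":[-1,0,1],"yaw":0},{"delta_pos":[0,0,0],"yaw":0},{"delta_pos":[0,0,0],"yaw":0}]'
python3 w.py w7|head -1
python3 - <<'E'
from h import *
P=np.load("w7.npz")["P"]; Q=P.reshape(-1,3); A=Q[(abs(Q[:,0]-460)<40)&(abs(Q[:,1]+145)<45)&(Q[:,2]>80)&(Q[:,2]<150)]
T=A[A[:,2]>119]; print(len(T),np.median(T,0),cv2.minAreaRect(T[:,:2].astype(np.float32)))
for x in(490,540,600):
  k=Q[(abs(Q[:,0]-x)<8)&(abs(Q[:,1]+96)<85)&(Q[:,2]>85)]; print(x,len(k),np.median(k[:,2]) if len(k) else 0)
E
```

```text
clock: 25.15
eef_pos: [462.2, -144.6, 103.0]
tool_rot: [3.141, -0.001, 0.134]
force: [-0.7, -0.2, 0.1]
width: 38.5
gripper_force: 0.0
clock: 25.9
eef_pos: [436.8, -144.6, 253.5]
tool_rot: [3.141, -0.002, 0.133]
force: [0.4, -0.0, 1.0]
width: 38.4
gripper_force: 0.0
[ 436.81398789 -144.61493138  253.54089916] [ 3.14067659e+00 -1.85202242e-03  1.33419427e-01] [[-2.89698644e-04  9.62208212e-01  2.72314659e-01  6.97385517e+01]
830 [ 461.82416177 -144.07529005  125.65447338] ((460.6461181640625, -144.4195098876953), (49.285484313964844, 16.050662994384766), 7.388608455657959)
490 3132 93.89489408782529
540 3548 92.84849040954063
600 1192 93.69291605479175
```

View pics/w7.png

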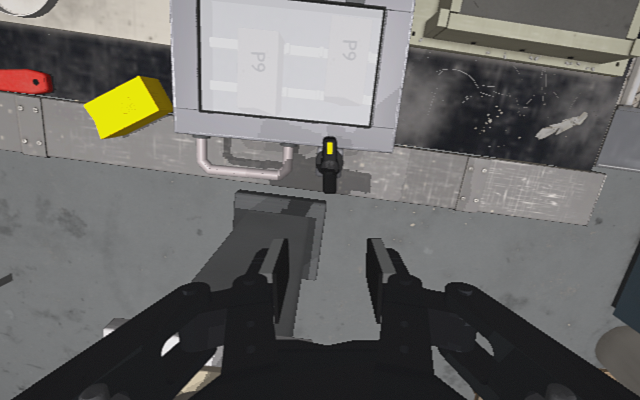

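The wing at (329,165) is at right angles to the edge, about 1.48 rad. The lid is flat and the prism sits in its bay.

```bash
python3 -c "
from cell import ctrl
print(ctrl.finish_job())"
```

```text
the job is handed in; nothing more can be done
None
```

I handed the job in without getting a verdict back; by my last measurements the half prism lies flat in the empty bay, the lid is shut and the wing knob is turned to about 1.48 rad, with no sign that the other half, dish, brush or beaker moved.

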